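Close the pressure cooker

ROBOT

A 6-joint arm with a two-finger parallel gripper is mounted at the origin on a cart in front of the work surface, level with it; the furniture and walls round the work are solid. World frame = base frame: x ahead of the robot, y to its left, z up, the work surface at z = 0. Lengths are in mm, angles in rad, forces in N, time in s.
With the tool pointing down it reaches from about 300 to 775 mm from the base axis. Payload 14.6 kg.
Tool frame: the origin (TCP) lies midway between the tips of the shut fingers; the grasp point (between the pads) lies grasp_offset behind it (grasp_offset is the distance from the TCP to the grasp point, in mm); z points along the fingers, y is the line along which they close (so a half turn about z gives the same grasp; the last joint's range is limited). The gripper opens to 94 mm and grips with 3 to 60 N. Pads are 16 mm wide; open, the fingers measure 119 mm over their backs; the gripper's body (75 mm by 177 mm) begins 78 mm behind the grasp point.
Start: joints at [1.112, 0.3, 1.521, -0, 1.321, -0.067], TCP at [210.015, 508.314, 205.446] pointing down, gripper open.
Joint ranges: [-3.03, 3.03], [-0.79, 2.21], [0.23, 2.52], [-1.04, 4.18], [0, 3.07], [-2.55, 2.55]. Speed limits (rad/s): [2.22, 2.22, 2.57, 3.14, 3.14, 3.14].

INTERFACE

Orientations are given as [roll, pitch, yaw] about the fixed x, y, z axes, in that order (R = Rz(yaw) Ry(pitch) Rx(roll)).
In Python, from cell import * gives the robot as it stands. The module is installed in compiled form; this text tells all that it offers.
- The arm moves only by the shell command python3 -m jog 'ROWS' [FORCE]. ROWS is JSON, a list of rows, each a list of 3 entries, a list of its own where there are three numbers: the finger opening in mm, from 0 to 94, then the shift along the tool's x, y, z in units of 50 mm (1.0 is 50 mm), then the turn about the tool's z in units of 180 degrees (1.0 is 180 degrees). In form: [[fingers, [dx, dy, dz], twist], ...]. A call has 1 to 20 rows; each row shifts and turns the commanded pose from where the row before left it, along the tool's axes as they then stand; what a row does not reach is not made up. A row lasts 1/10 s, in which the tool goes at most 50 mm and 8.59 degrees, less where a joint would pass 70% of its speed; a pose out of reach is approached as far as the arm can. A call with a number of a shift or a turn outside -1 to 1 is refused whole. A call with a gripper value outside its range is refused whole. The fingers move at their own pace and stop on an object; FORCE is the grip in N (left out, the last holds). Time passes only in rows, so rows that do not move let the fingers close. It gives the time, the measured TCP pose, the force, the opening and the grip force at its end, in the units of the state.
- read_state(): the state, without advancing time (a new reading comes with each control period).
- camera(name): name is "scene" or "top"; returns the picture (480x640x3 uint8, red, green, blue); there is no depth.
- calibration(name): a dict with "mtx" (3x3 intrinsics, pixels), "distortion" ([k1, k2, p1, p2, k3] as OpenCV has them; the pictures are not rectified), "cam_to_world" (4x4, takes a point from camera to world coordinates). Camera axes: x right, y down, z forward; pixel columns grow to the right and rows downward; lengths in mm; the calibration is good to about 2 mm. A picture is of the moment at which its call begins. calibration takes no time and is no camera call.
- sign_off(): hands the job in; it is judged then, once.
Trained networks look in the newest picture that a camera, given by its name, has taken for a name from the list of things; names that differ only in an ending like _2 or _b are one class to them, and where a whole thing is asked for, a point or a joint stands for the part that bears it (a point fixed in the world has none). Each returns a list of dicts, best first, with "conf" (0 to 1); they miss things now and then, are a little off and sometimes report something else, mostly with a low value. They report only what shows in the picture. A call takes as long as a camera call.
- regions_of(camera, query): "pixels" (480x640 bool, what is visible of it) and "rect" ([centre column, centre row, width, height] in pixels, round what is visible of it).
The state is a dict: "clock": time; "joints": joint angles; "qd": joint speeds; "effort": joint torques, N m; "eef_pos": TCP position; "eef_rot": TCP orientation; "wrist_force": force on the tool from outside, world axes, zero at the start; "moment": the same for the moment, N m; "finger_gap": finger opening in mm; "finger_force": force on a finger pad.
Only numpy, scipy, OpenCV 4.12 (cv2) and the standard library are available. Lean on these libraries where they do the work, as an engineer would, in place of code of your own. Each camera call takes 0.05 s, during which the arm holds its last target. There are 200 camera calls.

TASK

Close the pressure cooker: take the lid by its bar, set it on the pot, turn it clockwise until you feel its lugs drop through the gaps in the rim, and keep turning until the lid is locked, lying flat on the rim with its bar in line with the pot's two side handles. Let go of it, and leave the other things on the hob and worktop where they stand.

Things in the scene. Friction and masses are not known exactly. Their poses are not given: they have to be found in the camera images.
- pot: Open steel pressure cooker pot, 192 mm wide, 115 mm high, upright on the hob, too heavy to shift. Two black loop side handles (82 mm up, reaching 144 mm out) on its +y and -y sides: its y axis is the handle line. Origin: centre of its underside; z up. Stops below the rim let the dropped lid turn clockwise no farther than 4 degrees past in line.
- pot_rim (a point): Centre of the pot's mouth, level with its rim, 115 mm up; axes as the pot's. A 5 mm thick flange, 212 mm across, runs round the rim, with four 34 degree gaps a quarter turn apart. Their middles stand 27 to 53 degrees anticlockwise (seen from above) of the handle line and of the line square to it; just where differs each time and is not marked.
- lid: Loose steel lid, 0.5 kg, 238 mm wide, lying right way up beside the pot. Origin: centre of its lower edge; z up; its bar lies along y. Its skirt (220 mm inside, mouth flared to 230) goes over the pot's flange. Off the gaps it rides high on its lugs, its origin 108 mm above the pot's; with the lugs through the gaps it sinks 12 mm, flat on the rim, its origin 96 mm above the pot's.
- lid_bar (a point): Centre of the lid's black bar handle, 61 mm above the lid's lower edge, its underside 19 mm clear of the lid's top; axes as the lid's. Bar 124 mm long (y), 22 mm wide (x), 18 mm high, on two posts 42 mm either side of the middle. Turning the lid takes about 0.3 N m while 5 N press on it.
- lid_lug (a point): Underside of one of the lid's four lugs, at the +y end of the bar, 105 mm from the axis, 7 mm above the lid's lower edge; the others at quarter turns. Each is 20 degrees wide, 5 mm high, reaching in to 100 mm from the axis: 7 degrees of play in a gap. Set on 65 to 80 degrees anticlockwise of the handle line and turned clockwise it drops at 60 to 20; a quarter turn off it locks with its bar across.
- oil_bottle: Oil bottle with a yellow cap, 62 mm wide, 237 mm high, at the back of the hob. Leave it alone. Origin: centre of its underside.
- pepper_mill: Dark wooden pepper mill, 58 mm wide, 150 mm high, at the back of the hob. Leave it alone. Origin: centre of its underside.
- mustard: Glass jar with a grey screw lid, 74 mm wide, 126 mm high, at the back of the hob. Leave it alone. Origin: centre of its underside.
- wooden_spoon: Wooden spoon, 297x55x14 mm, lying on the worktop left of the hob (35 mm lower than the hob's top). Leave it alone. Origin: its middle, underside.
- tea_box: Dark tea box, 71x73x81 mm, on the worktop left of the hob. Leave it alone. Origin: centre of its underside.
- pasta_jar: Tall pasta jar with a red lid, 90 mm wide, 220 mm high, at the back right of the hob. Leave it alone. Origin: centre of its underside.
- spice_jar: Small dark spice jar with a black cap, 43 mm wide, 115 mm high, behind the middle of the hob. Leave it alone. Origin: centre of its underside.
- white_cup: White cup standing upside down, 80 mm wide, 88 mm high, on the worktop left of the hob. Leave it alone. Origin: centre of its foot on the worktop.

How it is judged:
By the outcome, as a careful person would: the job done as asked, in the order asked, and still so for the second after the job is handed in, with the robot touching nothing.
It also fails if it takes over 48 s, if anything falls off the work surface, if the arm or the gripper's body presses on something with over 40 N, if the wrist force passes 120 N, or if a joint passes its speed limit or range.

## Working session

There is one attempt and no reset: what is moved stays moved. The work goes in short steps, Python scripts to look and compute and a shell command to move; the robot and the scene stay as the last step left them, time stands still between calls to the robot, and variables do not carry over. Pictures are saved under pics/ and viewed, at most 10 in all, crops included, and the job is handed in when it is done.

```bash
mkdir -p pics; cat > h.py <<'E'
from cell import *
import numpy as np, cv2
def ray(cam,uv):
    c=calibration(cam); K=np.array(c["mtx"]);D=np.array(c["distortion"]);T=np.array(c["cam_to_world"])
    p=cv2.undistortPoints(np.array(uv,float).reshape(-1,1,2),K,D).reshape(-1,2)
    d=np.c_[p,np.ones(len(p))]@T[:3,:3].T
    return T[:3,3],d
def onz(cam,uv,z):
    o,d=ray(cam,uv); return o+d*((z-o[2])/d[:,2])[:,None]
def proj(cam,P):
    c=calibration(cam);T=np.linalg.inv(np.array(c["cam_to_world"]))
    P=np.atleast_2d(np.array(P,float))@T[:3,:3].T+T[:3,3]
    return cv2.projectPoints(P,np.zeros(3),np.zeros(3),np.array(c["mtx"]),np.array(c["distortion"]))[0].reshape(-1,2)
def snap(cam,name):
    im=camera(cam); cv2.imwrite('pics/'+name+'.png',im[:,:,::-1]); return im
E
python3 - <<'E'
from h import *
for c in ("top","scene"):
    snap(c,c+"0"); k=calibration(c); print(c,np.round(k["cam_to_world"],2).tolist(),np.round(k["mtx"],1).tolist())
    for q in ("pot","lid","lid_bar","pasta_jar","oil_bottle"):
        print(q,[(np.round(r["rect"]).tolist(),round(r["conf"],2),int(r["pixels"].sum())) for r in regions_of(c,q)[:2]])
s=read_state();print(s)
E
```

```text
top [[-0.01, -0.99, 0.17, 405.31], [-1.0, 0.01, 0.01, 131.08], [-0.01, -0.17, -0.99, 1039.31], [0.0, 0.0, 0.0, 1.0]] [[438.6, 0.0, 314.8], [0.0, 438.6, 244.3], [0.0, 0.0, 1.0]]
pot [([326.0, 294.0, 131.0, 104.0], 0.7, 8094)]
lid [([450.0, 309.0, 107.0, 103.0], 0.79, 8315)]
lid_bar [([454.0, 312.0, 102.0, 103.0], 0.7, 8397)]
pasta_jar [([480.0, 167.0, 64.0, 66.0], 0.82, 2763)]
oil_bottle [([303.0, 157.0, 29.0, 58.0], 0.77, 1289), ([480.0, 167.0, 66.0, 68.0], 0.66, 2812)]
scene [[-0.83, -0.33, 0.45, -91.34], [-0.55, 0.52, -0.65, 1135.92], [-0.02, -0.79, -0.62, 1021.15], [0.0, 0.0, 0.0, 1.0]] [[564.4, 0.0, 326.0], [0.0, 564.4, 228.7], [0.0, 0.0, 1.0]]
pot [([350.0, 247.0, 49.0, 82.0], 0.6, 2334)]
lid []
lid_bar []
pasta_jar [([352.0, 151.0, 30.0, 72.0], 0.88, 1618)]
oil_bottle []
{'clock': 0.6, 'joints': array([ 1.11240799e+00,  2.99904510e-01,  1.52100448e+00, -2.52973425e-05,
        1.32072728e+00, -6.65924158e-02]), 'qd': array([ 0.00073468, -0.0015456 , -0.00148865,  0.00040519, -0.00014488,
       -0.00044751]), 'effort': array([ 3.51288509e-04, -5.31475174e+01, -3.52827787e+01,  7.08145229e-02,
        2.14618002e-02,  1.99629471e-05]), 'eef_pos': array([210.01320311, 508.30399089, 205.44120802]), 'eef_rot': array([-3.14154750e+00,  2.15531158e-05,  2.74980300e+00]), 'wrist_force': array([ 0.25632086, -0.72725097, -0.62376616]), 'moment': array([-0.01596001, -0.02082125, -0.02053895]), 'finger_force': 0.0, 'finger_gap': 94.06005839459763}
```

View pics/top0.png

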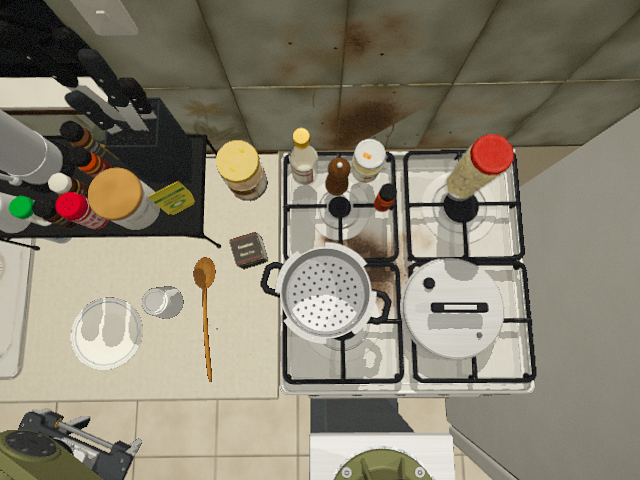

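View pics/scene0.png

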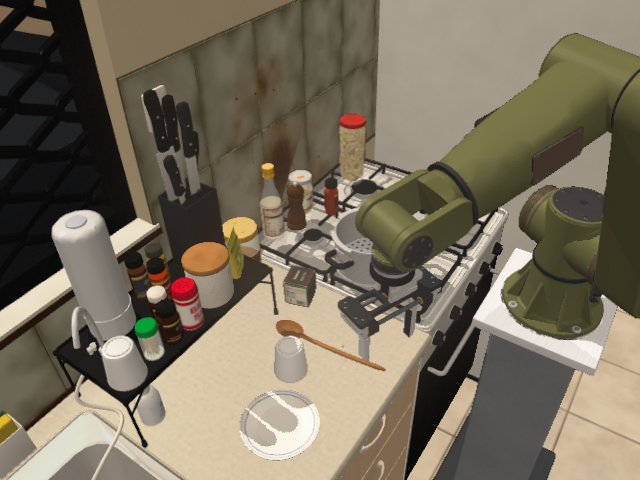

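The top view shows the pot at about (326,292) with handles at (272,278) and (379,307). The lid is at about (453,307), with its bar running from (431,308) to (488,307). In the scene view the arm mostly hides the pot and lid.

```bash
cat > m.py <<'E'
from h import *
from scipy.optimize import least_squares
def hull(m):
    m=cv2.morphologyEx(m.astype(np.uint8),cv2.MORPH_OPEN,np.ones((5,5)))
    c=max(cv2.findContours(m,0,1)[0],key=cv2.contourArea); return c.reshape(-1,2).astype(float)
def circ(P):
    f=lambda v:np.hypot(P[:,0]-v[0],P[:,1]-v[1])-v[2]
    return least_squares(f,[*P[:,:2].mean(0),110],loss='soft_l1',f_scale=3).x
im=camera("top"); g=im.astype(int).sum(2)/3
L=regions_of("top","lid")[0]["pixels"]; P=regions_of("top","pot")[0]["pixels"]
for z in (0,20,40,60): print("lid",z,circ(onz("top",hull(L),z)).round(1))
for z in (100,115,135,150): print("pot",z,circ(onz("top",hull(P),z)).round(1))
# bar: dark pixels within lid
H=np.zeros(L.shape,np.uint8); cv2.fillPoly(H,[hull(L).astype(int)],1)
n,lab,st,ce=cv2.connectedComponentsWithStats(((g<60)&(H>0)).astype(np.uint8))
for i in range(1,n):
    if st[i][4]>30: print("dark",st[i],ce[i])
i=1+np.argmax(st[1:,2]); ys,xs=np.where(lab==i)
r=cv2.minAreaRect(np.c_[xs,ys].astype(np.float32)); b=cv2.boxPoints(r)
for z in (61,81,96): q=onz("top",b+.0,z)[:,:2]; print("bar",z,q.round(1).tolist(),q.mean(0).round(1))
# pot handles
D=(g<60).astype(np.uint8); D[:,:250]=0; D[:240]=0; D[340:]=0; D[:,395:]=0
n,lab,st,ce=cv2.connectedComponentsWithStats(D)
for i in range(1,n):
    if st[i][4]>40: print("dk",st[i],ce[i])
crop=np.hstack([cv2.resize(im[235:355,250:400],None,fx=3,fy=3,interpolation=2),cv2.resize(im[245:365,395:510],None,fx=3,fy=3,interpolation=2)])
cv2.imwrite('pics/crop0.png',crop[:,:,::-1])
E
python3 m.py
```

```text
lid 0 [ 429.1 -175.6  117.9]
lid 20 [ 428.6 -169.7  115.6]
lid 40 [ 428.2 -163.8  113.3]
lid 60 [ 427.7 -157.9  111.1]
pot 100 [462.5 120.4 106.3]
pot 115 [461.6 120.6 104.7]
pot 135 [460.4 120.8 102.4]
pot 150 [459.4 121.  100.7]
dark [424 278  11  11  95] [428.68421053 282.81052632]
dark [431 303  57  10 318] [458.67295597 307.41509434]
bar 61 [[438.3, -113.3], [437.3, -235.4], [417.8, -233.9], [418.7, -112.2]] [ 428.  -173.7]
bar 81 [[437.6, -108.3], [436.6, -227.9], [417.5, -226.4], [418.5, -107.2]] [ 427.6 -167.5]
bar 96 [[437.1, -104.5], [436.1, -222.3], [417.3, -220.9], [418.3, -103.5]] [ 427.2 -162.8]
dk [284 240   5  20  62] [285.17741935 249.69354839]
dk [353 243  42  39 667] [375.98650675 262.29385307]
dk [250 258  17   9  67] [257.43283582 261.8358209 ]
dk [261 262  22  36 281] [269.35231317 278.09964413]
dk [368 289  27  35 314] [382.66878981 309.60828025]
dk [283 322   4  18  65] [284.4        331.30769231]
dk [334 332  20   8  76] [345.18421053 336.30263158]
```

View pics/crop0.png

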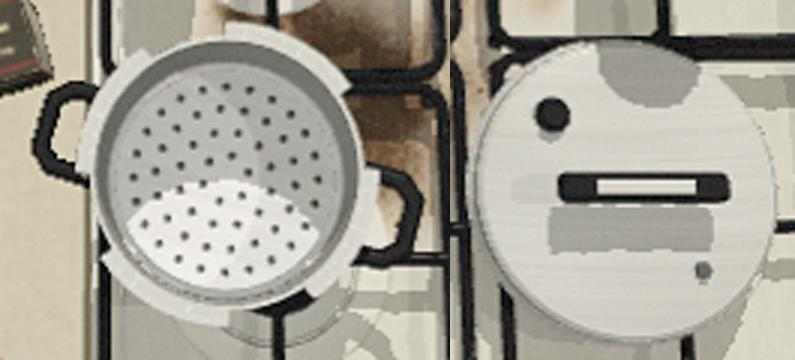

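```bash
cat > m2.py <<'E'
from m import *
print('----')
h=onz("top",[ce for ce in [(269.35,278.1),(382.67,309.6)]],82); d=h[0]-h[1]
print("handles",h.round(1).tolist(),h.mean(0).round(1),"yaw",np.degrees(np.arctan2(-d[0],d[1])).round(1),np.hypot(d[0],d[1]).round(1))
def cent(z,pts,R):
    Q=onz("top",pts,z)[:,:2]
    f=lambda v:np.hypot(Q[:,0]-v[0],Q[:,1]-v[1])-R
    return least_squares(f,Q.mean(0),loss='cauchy',f_scale=1.5),Q
# handle outline farthest reach, inner wall dark/bright: contour radius by angle
hp=hull(P); s,Q=cent(115,hp,106); c=s.x; print("flange centre",c.round(1))
a=np.degrees(np.arctan2(Q[:,1]-c[1],Q[:,0]-c[0]))%360; r=np.hypot(*(Q-c).T)
for k in range(0,360,10):
    m=(a>=k)&(a<k+10); print(k,r[m].mean().round(0) if m.any() else None,end='; ')
# rectified view at z=115, 0.5mm/px... x up, y left
S=2.2;n=600
jj,ii=np.meshgrid(np.arange(n),np.arange(n)); X=c[0]+(n/2-ii)/S; Y=c[1]+(n/2-jj)/S
uv=proj("top",np.c_[X.ravel(),Y.ravel(),np.full(X.size,115.)]).reshape(n,n,2).astype(np.float32)
w=cv2.remap(im,uv,None,2)
for R in (106,96): cv2.circle(w,(n//2,n//2),int(R*S),(255,0,0),1)
for t in range(0,360,30):
    e=np.array([-np.sin(np.radians(t)),-np.cos(np.radians(t))])  # t anticlockwise from +y: (jj left = +y)
    t_=np.radians(90+t); v=(np.cos(t_),np.sin(t_))
    p=(int(n/2-125*S*v[1]),int(n/2-125*S*v[0])); cv2.putText(w,str(t),p,0,.5,(255,0,255),1)
cv2.imwrite('pics/rect.png',w[:,:,::-1])
E
python3 m2.py | sed '1,/----/d'
```

```text
handles [[495.0, 241.2, 82.0], [424.5, -3.7, 82.0]] [459.8 118.8  82. ] yaw -16.1 254.9
flange centre [463.9 122.1]
0 91.0; 10 91.0; 20 92.0; 30 97.0; 40 101.0; 50 109.0; 60 116.0; 70 122.0; 80 120.0; 90 109.0; 100 92.0; 110 92.0; 120 98.0; 130 105.0; 140 105.0; 150 105.0; 160 104.0; 170 104.0; 180 97.0; 190 96.0; 200 96.0; 210 101.0; 220 107.0; 230 110.0; 240 105.0; 250 105.0; 260 118.0; 270 102.0; 280 95.0; 290 94.0; 300 99.0; 310 103.0; 320 103.0; 330 104.0; 340 104.0; 350 101.0;
```

View pics/rect.png

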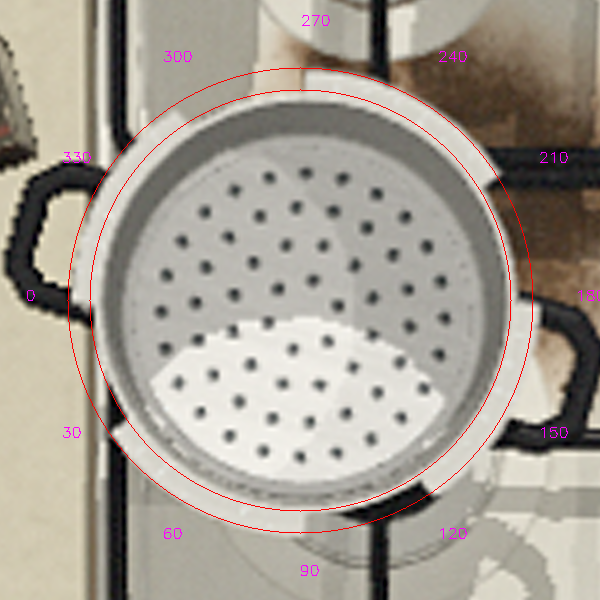

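The rectified view shows the four rim gaps starting at world angles of about 0, 90, 180 and 270°, each about 34° wide. That puts their middles about 33° anticlockwise of the handle line, which lies at about -16°. I put the pot at about (464,120) and the lid at about (428,-172) with the bar at yaw about 0. Sizes and heights fit a hob top at z=0.

```bash
python3 -c "
import cell;print([n for n in dir(cell) if n[0]!='_'], getattr(cell,'grasp_offset',None))"
python3 -m jog '[[60,[0,0,-0.2],0.0469],[60,[0,0,-0.2],0.0469],[60,[0,0,-0.2],0.0469],[60,[0,0,-0.2],0.0469],[60,[0,0,-0.2],0.0469],[60,[0,0,-0.2],0.0469],[60,[0,0,-0.2],0.0469],[60,[0,0,-0.2],0.0469],[60,[0,0,0],0]]' 20
```

```text
['Unreachable', 'calibration', 'camera', 'grasp_offset', 'read_state', 'regions_of', 'sign_off'] 18.8
clock: 1.8
eef_pos: [210.2, 508.6, 286.7]
eef_rot: [3.141, -0.002, 1.569]
wrist_force: [-0.8, -0.6, 0.1]
finger_gap: 60.0
finger_force: 0.0
```

```bash
python3 -m jog '[[60,[-0.68,0.218,0],0],[60,[-0.68,0.218,0],0],[60,[-0.68,0.218,0],0],[60,[-0.68,0.218,0],0],[60,[-0.68,0.218,0],0],[60,[-0.68,0.218,0],0],[60,[-0.68,0.218,0],0],[60,[-0.68,0.218,0],0],[60,[-0.68,0.218,0],0],[60,[-0.68,0.218,0],0],[60,[-0.68,0.218,0],0],[60,[-0.68,0.218,0],0],[60,[-0.68,0.218,0],0],[60,[-0.68,0.218,0],0],[60,[-0.68,0.218,0],0],[60,[-0.68,0.218,0],0],[60,[-0.68,0.218,0],0],[60,[-0.68,0.218,0],0],[60,[-0.68,0.218,0],0],[60,[-0.68,0.218,0],0]]'
python3 -m jog '[[60,[0,0,0],0],[60,[0,0,0.5],0],[60,[0,0,0.5],0],[60,[0,0,0.5],0],[60,[0,0,0.5],0],[60,[0,0,0.5],0],[60,[0,0,0.5],0],[60,[0,0,0],0],[60,[0,0,0],0]]'
python3 - <<'E'
from h import *
snap("scene","s1"); snap("top","t1")
E
```

```text
clock: 3.8
eef_pos: [428.3, -173.2, 284.9]
eef_rot: [-3.141, -0.0, 1.576]
wrist_force: [0.7, 0.2, 0.3]
finger_gap: 60.1
finger_force: 0.0
clock: 4.7
eef_pos: [428.2, -171.4, 136.0]
eef_rot: [-3.141, -0.0, 1.574]
wrist_force: [0.4, -0.4, 0.1]
finger_gap: 59.6
finger_force: 0.0
```

View pics/s1.png

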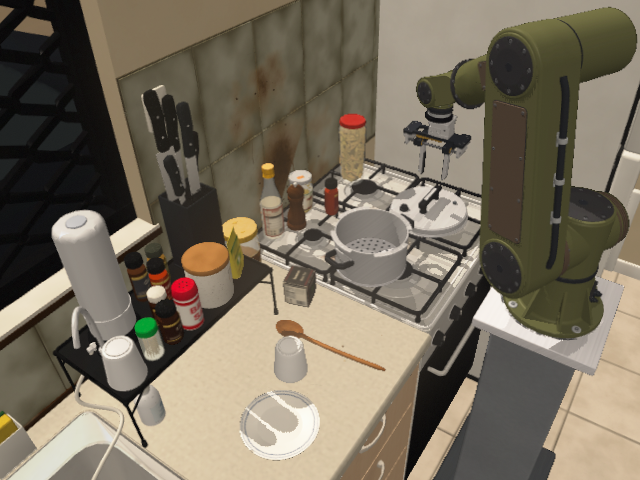

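```bash
python3 -m jog '[[60,[0,0,0.4],0],[60,[0,0,0.4],0],[60,[0,0,0.4],0],[60,[0,0,0.3],0],[60,[0,0,0.2],0],[60,[0,0,0],0],[60,[0,0,0],0]]'
```

```text
clock: 5.5
eef_pos: [428.7, -171.8, 51.3]
eef_rot: [3.141, 0.0, 1.571]
wrist_force: [-0.4, 0.0, -0.0]
finger_gap: 60.0
finger_force: 0.0
```

The gripper hangs over the bar (lid at about (433,207) in the scene view) with its fingers either side. Next I'll lower the last bit, grip and test the lift.

```bash
python3 -m jog '[[60,[0,0,0.16],0],[15,[0,0,0],0],[15,[0,0,0],0],[15,[0,0,0],0],[15,[0,0,0],0],[15,[0,0,0],0],[15,[0,0,0],0]]' 45; python3 -m jog '[[15,[0,0,-0.1],0],[15,[0,0,-0.2],0],[15,[0,0,-0.4],0],[15,[0,0,-0.4],0],[15,[0,0,-0.6],0],[15,[0,0,-0.6],0],[15,[0,0,-0.6],0],[15,[0,0,-0.4],0],[15,[0,0,-0.2],0],[15,[0,0,0],0],[15,[0,0,0],0]]'
python3 - <<'E'
from h import *
snap("scene","s2"); snap("top","t2")
z=read_state()["eef_pos"]
for c in ("scene","top"): print([(np.round(r["rect"]).tolist(),round(r["conf"],2)) for r in regions_of(c,"lid")[:2]])
print(proj("scene",[z+[0,0,-42],z+[0,0,19]]).round(), proj("top",[z+[0,0,-42],z+[0,0,19]]).round(),z)
E
```

```text
clock: 6.2
eef_pos: [428.3, -171.7, 42.6]
eef_rot: [3.141, 0.0, 1.571]
wrist_force: [0.6, -0.3, 0.9]
finger_gap: 21.6
finger_force: 45.0
clock: 7.3
eef_pos: [427.8, -171.4, 216.5]
eef_rot: [-3.14, -0.001, 1.571]
wrist_force: [0.2, 0.4, -6.1]
finger_gap: 21.8
finger_force: 45.0
[([432.0, 162.0, 81.0, 44.0], 0.77)]
[([462.0, 308.0, 101.0, 123.0], 0.92), ([248.0, 250.0, 39.0, 41.0], 0.53)]
[[433. 164.]
 [435. 145.]] [[476. 306.]
 [488. 305.]] [ 427.74037485 -171.4085556   216.24742855]
```

View pics/s2.png

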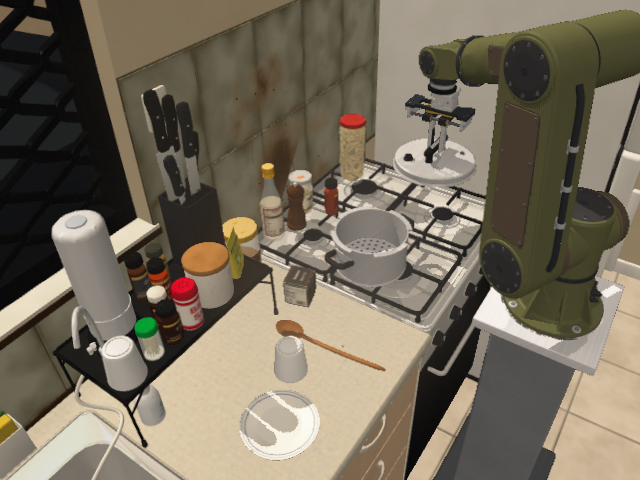

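The lid is held level, at about (433,162) in the scene view. Before moving I'll overlay the pot and lid models on both views.

```bash
python3 - <<'E'
from h import *
t=np.radians(np.arange(0,361,4))
def ring(c,R,z): return np.c_[c[0]+R*np.cos(t),c[1]+R*np.sin(t),np.full(t.size,z)]
pot=(464,120.3); e=np.array([np.sin(np.radians(16)),np.cos(np.radians(16))])
out=[]
for c,(x0,y0) in (("scene",(315,125)),("top",(255,235))):
    im=cv2.imread(f'pics/{"s2" if c=="scene" else "t2"}.png'); F=4
    w=cv2.resize(im[y0:y0+140,x0:x0+(190 if c=="scene" else 140)],None,fx=F*.6,fy=F*.6,interpolation=2) if 0 else cv2.resize(im[y0:y0+160,x0:x0+ (170 if c=="scene" else 150)],None,fx=2.5,fy=2.5,interpolation=2)
    for P,col in ((ring(pot,106,115),(0,0,255)),(ring((427.8,-171.4),119,175),(0,200,0)),(np.array([[*(np.array(pot)+k*e),82] for k in (-144,-110,110,144)]),(255,0,255))):
        q=((proj(c,P)+.5-[x0,y0])*2.5).astype(np.int32)
        if len(q)>5: cv2.polylines(w,[q],False,col,1)
        else: cv2.line(w,q[0].tolist(),q[1].tolist(),col,1); cv2.line(w,q[2].tolist(),q[3].tolist(),col,1)
    out.append(w)
cv2.imwrite('pics/ov.png',np.hstack(out))
E
```

```text
(no output)
```

View pics/ov.png

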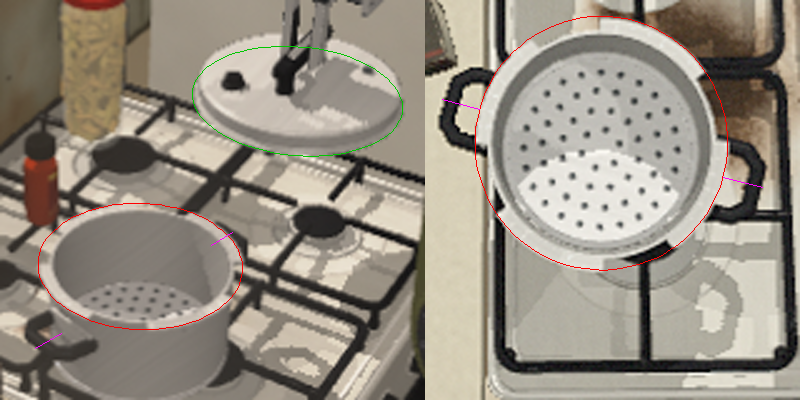

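The models match both pictures: the pot rim ring lies on the flange, and the lid ring on the lid. In the top crop the handle line looks about 1° less turned than drawn, so about -15°. Next I'll carry the lid over and pre-turn it 57° anticlockwise.

```bash
python3 -m jog '[[15,[0.2431,0.0301,0],0],[15,[0.4862,0.0603,0],0],[15,[0.4862,0.0603,0],0],[15,[0.4862,0.0603,0],0],[15,[0.4862,0.0603,0],0],[15,[0.4862,0.0603,0],0],[15,[0.4862,0.0603,0],0],[15,[0.4862,0.0603,0],0],[15,[0.4862,0.0603,0],0],[15,[0.4862,0.0603,0],0],[15,[0.4862,0.0603,0],0],[15,[0.4862,0.0603,0],0],[15,[0.2431,0.0301,0],0],[15,[0,0,0],0]]'
python3 -m jog '[[15,[0,0,0],-0.0396],[15,[0,0,0],-0.0396],[15,[0,0,0],-0.0396],[15,[0,0,0],-0.0396],[15,[0,0,0],-0.0396],[15,[0,0,0],-0.0396],[15,[0,0,0],-0.0396],[15,[0,0,0],-0.0396],[15,[0,0,0],0],[15,[0,0,0],0]]'
```

```text
clock: 8.9
eef_pos: [464.0, 121.5, 217.2]
eef_rot: [-3.141, -0.0, 1.573]
wrist_force: [-1.0, 0.1, -6.0]
finger_gap: 21.6
finger_force: 45.0
clock: 9.9
eef_pos: [464.2, 119.7, 217.4]
eef_rot: [-3.141, -0.0, 2.562]
wrist_force: [0.2, 0.5, -5.6]
finger_gap: 21.8
finger_force: 45.0
```

```bash
python3 -m jog '[[15,[0,0,0.2],0],[15,[0,0,0.3],0],[15,[0,0,0.3],0],[15,[0,0,0.2],0],[15,[0,0,0.1],0],[15,[0,0,0.06],0],[15,[0,0,0],0]]'; python3 -m jog '[[15,[0,0,0.04],0],[15,[0,0,0.04],0],[15,[0,0,0],0]]';  python3 -m jog '[[15,[0,0,0.04],0],[15,[0,0,0],0]]'
python3 - <<'E'
from h import *
snap("scene","s3"); snap("top","t3")
E
```

```text
clock: 10.6
eef_pos: [464.4, 120.1, 159.4]
eef_rot: [3.142, 0.0, 2.566]
wrist_force: [0.0, 0.4, -6.2]
finger_gap: 21.9
finger_force: 45.0
clock: 10.9
eef_pos: [464.3, 120.1, 155.4]
eef_rot: [-3.142, -0.0, 2.566]
wrist_force: [-0.5, 0.3, -5.9]
finger_gap: 21.5
finger_force: 45.0
clock: 11.1
eef_pos: [464.2, 120.1, 153.3]
eef_rot: [-3.141, -0.0, 2.566]
wrist_force: [0.1, -0.0, -6.0]
finger_gap: 21.6
finger_force: 45.0
```

View pics/s3.png

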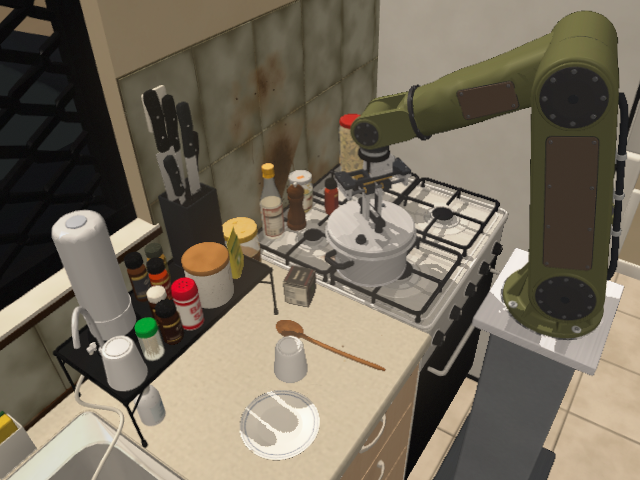

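The lid sits centred over the pot's mouth at about (371,228), and there's no lateral force. I'll lower it to contact.

```bash
python3 -m jog '[[15,[0,0,0.04],0],[15,[0,0,0],0]]';  python3 -m jog '[[15,[0,0,0.02],0],[15,[0,0,0],0]]';  python3 -m jog '[[15,[0,0,0.02],0],[15,[0,0,0],0]]'
```

```text
clock: 11.4
eef_pos: [464.1, 120.1, 151.2]
eef_rot: [-3.141, -0.0, 2.566]
wrist_force: [-0.6, -0.5, -6.9]
finger_gap: 21.6
finger_force: 45.0
clock: 11.6
eef_pos: [464.4, 120.1, 151.0]
eef_rot: [3.141, 0.0, 2.566]
wrist_force: [-3.6, -0.0, 3.2]
finger_gap: 21.5
finger_force: 45.0
clock: 11.8
eef_pos: [464.6, 120.2, 150.9]
eef_rot: [3.141, 0.001, 2.566]
wrist_force: [-8.3, -2.1, 14.0]
finger_gap: 21.8
finger_force: 45.0
```

```bash
python3 -m jog '[[15,[0,0,-0.02],0],[15,[0,0,0],0]]' 60;  python3 -m jog '[[15,[0,0,0],0.0167],[15,[0,0,0],0.0167],[15,[0,0,0],0.0167],[15,[0,0,0],0.0167],[15,[0,0,0],0]]'; python3 -c "
from cell import *;s=read_state();print(s['moment'])"
```

```text
clock: 12.0
eef_pos: [464.4, 120.2, 150.9]
eef_rot: [3.141, 0.0, 2.566]
wrist_force: [-5.4, -1.0, 6.0]
finger_gap: 21.2
finger_force: 60.0
clock: 12.5
eef_pos: [464.7, 120.2, 150.9]
eef_rot: [3.141, 0.001, 2.355]
wrist_force: [-3.4, 0.1, 5.2]
finger_gap: 21.1
finger_force: 60.0
[0.1180414  0.56949597 0.05522434]
```

```bash
python3 -m jog '[[15,[0,0,0],0.0167],[15,[0,0,0],0.0167],[15,[0,0,0],0.0167],[15,[0,0,0],0.0167],[15,[0,0,0],0]]';  python3 -m jog '[[15,[0,0,0],0.0167],[15,[0,0,0],0]]'; python3 -m jog '[[15,[0,0,0],0.0111],[15,[0,0,0],0]]'; python3 -m jog '[[15,[0,0,0],0.0111],[15,[0,0,0],0]]'
```

```text
clock: 13.0
eef_pos: [464.8, 120.1, 150.9]
eef_rot: [3.14, 0.001, 2.146]
wrist_force: [-1.4, 0.5, 5.8]
finger_gap: 21.7
finger_force: 60.0
clock: 13.2
eef_pos: [464.8, 120.2, 150.9]
eef_rot: [3.14, 0.001, 2.094]
wrist_force: [-1.2, -0.4, 4.8]
finger_gap: 21.3
finger_force: 60.0
clock: 13.4
eef_pos: [464.7, 120.2, 150.9]
eef_rot: [3.14, 0.0, 2.06]
wrist_force: [-1.4, 0.4, 4.9]
finger_gap: 21.3
finger_force: 60.0
clock: 13.6
eef_pos: [464.8, 120.2, 150.8]
eef_rot: [3.14, 0.0, 2.025]
wrist_force: [-0.2, -0.3, 5.1]
finger_gap: 21.3
finger_force: 60.0
```

```bash
for i in 1; do python3 -m jog '[[15,[0,0,0],0.0111],[15,[0,0,0],0]]'; python3 -m jog '[[15,[0,0,0],0.0111],[15,[0,0,0],0]]'; python3 -m jog '[[15,[0,0,0],0.0111],[15,[0,0,0],0]]'; done | grep -E 'rot|pos|wrist'
```

```text
eef_pos: [464.7, 120.1, 150.6]
eef_rot: [3.141, 0.0, 1.991]
wrist_force: [1.1, 0.0, 3.0]
eef_pos: [464.0, 120.0, 149.9]
eef_rot: [-3.14, -0.0, 1.956]
wrist_force: [0.3, 0.8, -3.3]
eef_pos: [463.9, 120.0, 149.7]
eef_rot: [-3.14, -0.0, 1.921]
wrist_force: [0.6, -1.1, -5.5]
```

The upward force vanished at about 22°, so the lugs are over the gaps where the picture put them. Now I'll lower the lid gently.

```bash
(python3 -m jog '[[15,[0,0,0.04],0.0111],[15,[0,0,0.04],0],[15,[0,0,0],0]]'; python3 -m jog '[[15,[0,0,0.04],0],[15,[0,0,0.04],0],[15,[0,0,0],0]]') | grep -E 'rot|pos|wrist'
```

```text
eef_pos: [464.0, 120.1, 145.9]
eef_rot: [-3.141, -0.0, 1.887]
wrist_force: [-0.6, -0.0, -5.8]
eef_pos: [464.1, 120.1, 142.1]
eef_rot: [-3.141, -0.0, 1.885]
wrist_force: [0.2, -0.1, -6.2]
```

```bash
(python3 -m jog '[[15,[0,0,0.03],0],[15,[0,0,0.02],0],[15,[0,0,0],0]]'; python3 -m jog '[[15,[0,0,0.01],0],[15,[0,0,0],0]]'; python3 -m jog '[[15,[0,0,0.01],0],[15,[0,0,0],0]]') | grep -E 'rot|pos|wrist'
```

```text
eef_pos: [464.3, 120.1, 139.8]
eef_rot: [-3.141, -0.0, 1.885]
wrist_force: [-0.1, 0.9, -5.3]
eef_pos: [464.3, 120.1, 139.4]
eef_rot: [3.142, -0.0, 1.885]
wrist_force: [-0.7, 1.0, -5.5]
eef_pos: [464.4, 120.1, 139.1]
eef_rot: [3.141, 0.0, 1.885]
wrist_force: [-1.4, 0.2, -4.3]
```

```bash
(python3 -m jog '[[15,[0,0,0.01],0],[15,[0,0,0],0]]'; python3 -m jog '[[15,[0,0,0],0.0167],[15,[0,0,0],0.0167],[15,[0,0,0],0.0167],[15,[0,0,0],0]]'; python3 -m jog '[[15,[0,0,0],0.0167],[15,[0,0,0],0.0167],[15,[0,0,0],0.0167],[15,[0,0,0],0]]'; python3 -m jog '[[15,[0,0,0],0.0167],[15,[0,0,0],0.0167],[15,[0,0,0],0.0167],[15,[0,0,0],0]]') | grep -E 'rot|pos|wrist';python3 -c "
from h import *;s=read_state();print(s['clock'],s['moment']);snap('top','t4')"
```

```text
eef_pos: [464.5, 120.1, 139.0]
eef_rot: [3.141, 0.0, 1.885]
wrist_force: [-1.9, -0.7, 2.4]
eef_pos: [464.7, 120.2, 139.0]
eef_rot: [3.14, -0.0, 1.727]
wrist_force: [0.5, -1.0, 1.9]
eef_pos: [464.7, 120.1, 138.9]
eef_rot: [3.14, -0.0, 1.571]
wrist_force: [0.3, -0.5, 3.9]
eef_pos: [464.7, 120.2, 139.0]
eef_rot: [3.14, -0.0, 1.414]
wrist_force: [0.9, 0.6, 5.8]
16.9 [ 0.04875303  0.00871821 -0.0582904 ]
```

```bash
python3 - <<'E'
from h import *
c=np.array([464,120.2])
for f in ("top0","t2"):
    g=cv2.imread(f'pics/{f}.png').mean(2)<75
    v,u=np.where(g); m=(u>255)&(u<395)&(v>255)&(v<335); Q=onz("top",np.c_[u,v][m],86)[:,:2]-c
    r=np.hypot(*Q.T); a=np.degrees(np.arctan2(-Q[:,0],Q[:,1]))  # anticlockwise of +y
    for s in (0,180):
        d=(a-s+180)%360-180; k=(r>118)&(r<147)&(abs(d+16)<22)
        k2=k&(r>132); print(f,s,k.sum(),d[k].mean().round(1),((d[k].min()+d[k].max())/2).round(1),r[k].max().round(0),d[k2].mean().round(1),np.median(d[k2]).round(1),np.histogram(d[k],np.arange(-40,10,4))[0])
E
```

```text
top0 0 222 -15.5 -15.9 146.0 -15.6 -15.5 [ 0  2 27 30 23 25 24 24 35 29  3  0]
top0 180 261 -17.2 -16.8 147.0 -17.9 -18.4 [ 0  8 34 43 28 29 27 29 35 26  2  0]
t2 0 222 -15.5 -15.9 146.0 -15.6 -15.5 [ 0  2 27 30 23 25 24 24 35 29  3  0]
t2 180 264 -17.3 -16.8 147.0 -18.1 -18.4 [ 0  9 35 44 28 29 27 29 34 26  3  0]
```

```bash
(python3 -m jog '[[15,[0,0,0],0.0111],[15,[0,0,0],0]]'; python3 -m jog '[[15,[0,0,0],0.0111],[15,[0,0,0],0]]') | grep -E 'rot|pos|wrist';python3 -c "
from h import *;s=read_state();print(s['clock'],s['moment'])"
```

```text
eef_pos: [464.7, 120.1, 138.9]
eef_rot: [3.14, -0.0, 1.38]
wrist_force: [-0.7, -0.0, 4.6]
eef_pos: [464.7, 120.1, 138.9]
eef_rot: [3.14, -0.0, 1.346]
wrist_force: [-0.4, 0.8, 5.5]
17.35 [0.05069362 0.07567456 0.14024465]
```

```bash
(python3 -m jog '[[15,[0,0,0],0.0178],[15,[0,0,0],0]]'; python3 -m jog '[[60,[0,0,0],0],[60,[0,0,0],0],[60,[0,0,0],0],[60,[0,0,0],0]]'; python3 -m jog '[[60,[0,0,-0.3],0],[60,[0,0,-0.6],0],[60,[0,0,-0.8],0],[60,[0,0,-0.8],0],[60,[0,0,-0.5],0],[60,[0,0,0],0]]'; python3 -m jog '[[60,[-0.4,-0.8,0],0],[60,[-0.4,-0.8,0],0],[60,[-0.4,-0.8,0],0],[60,[-0.4,-0.8,0],0],[60,[-0.4,-0.8,0],0],[60,[0,0,0],0]]')
python3 - <<'E'
from h import *
im=snap("top","t5"); snap("scene","s5")
c=np.array([464,120.2]); g=im.mean(2)
z=96+70
v,u=np.where(g<60); Q=onz("top",np.c_[u,v],z)[:,:2]-c
k=(np.hypot(*Q.T)<68)
M=np.zeros(g.shape,np.uint8); M[v[k],u[k]]=1
n,lab,st,ce=cv2.connectedComponentsWithStats(M,connectivity=8); print(st[1:].tolist())
i=1+np.argmax(st[1:,4]); ys,xs=np.where(lab==i); r=cv2.minAreaRect(np.c_[xs,ys].astype(np.float32)); b=onz("top",cv2.boxPoints(r),z)[:,:2]
e=[b[1]-b[0],b[2]-b[1]]; d=max(e,key=np.linalg.norm); d=d*np.sign(d[1]); print("bar centre",b.mean(0).round(1),[np.linalg.norm(x).round(1) for x in e],"yaw",np.degrees(np.arctan2(-d[0],d[1])).round(2))
L=regions_of("top","lid"); print([(np.round(r["rect"]).tolist(),round(r["conf"],2)) for r in L])
w=np.hstack([cv2.resize(im[215:365,240:420],None,fx=2.2,fy=2.2,interpolation=2),cv2.resize(cv2.imread('pics/s5.png')[170:320,285:465,::-1],None,fx=2.2,fy=2.2,interpolation=2)])
cv2.imwrite('pics/c5.png',w[:,:,::-1])
E
```

```text
clock: 17.55
eef_pos: [464.7, 120.1, 138.9]
eef_rot: [3.14, -0.0, 1.289]
wrist_force: [-0.2, -0.2, 5.9]
finger_gap: 21.6
finger_force: 60.0
clock: 17.95
eef_pos: [464.2, 120.1, 138.3]
eef_rot: [-3.141, 0.0, 1.288]
wrist_force: [-0.1, -0.5, -0.6]
finger_gap: 50.2
finger_force: 0.0
clock: 18.55
eef_pos: [465.2, 120.3, 291.8]
eef_rot: [3.137, -0.002, 1.288]
wrist_force: [1.1, 1.1, -0.7]
finger_gap: 60.1
finger_force: 0.0
clock: 19.15
eef_pos: [241.4, 79.7, 288.5]
eef_rot: [3.138, -0.002, 1.288]
wrist_force: [0.3, 0.2, 0.6]
finger_gap: 59.7
finger_force: 0.0
[[305, 258, 9, 6, 30], [297, 278, 60, 24, 373]]
bar centre [463.1 117.9] [np.float64(20.9), np.float64(120.2)] yaw -16.36
[([327.0, 294.0, 108.0, 115.0], 0.96)]
```

View pics/c5.png

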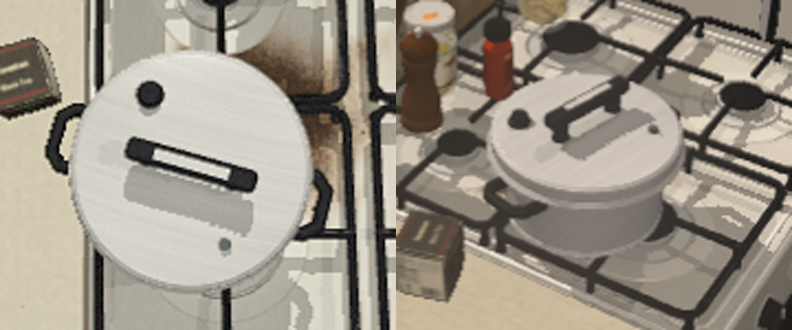

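The released lid lies flat on the pot, with the bar at -16.4° against the handle line at about -16°. The gripper is clear and the neighbouring things haven't moved.

```bash
python3 -c "
from cell import *;print(sign_off())"
```

```text
the job is handed in; nothing more can be done
None
```

The lid is on, dropped through the gaps and turned to lock: it lies flat, its bar within about 1° of the handle line, the gripper is clear, and the job was handed in at about 19 s of the 48 s allowed.

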